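# Seat the notched gauge case on the keyed assembly nest

## Robot

A 7-joint arm with a two-finger parallel gripper is mounted at the origin on the work surface. World frame = base frame: x ahead of the robot, y to its left, z up, the work surface at z = 0. Lengths are in m, angles in rad, forces in N, time in s.
With the tool pointing down it reaches from about 0.4 to 0.85 m from the base axis. Payload 10.4 kg.
Tool frame: the origin (TCP) lies at the very end of the fingers, on their centre line; the grasp point (between the pads) lies 19 mm behind it; x points along the fingers, z is the direction in which the jaws open and shut, and the axes are right-handed (so a half turn about x gives the same grasp; the last joint's range is limited). The gripper opens to 85 mm and grips with 20 to 120 N. Pads are 22 mm wide; open, the fingers measure 114 mm over their backs; the gripper's body (76 mm by 85 mm) begins 54 mm behind the grasp point. The pads swing forward as they close: fully open they stand 13 mm farther back than shut.
Start: joints at [1.255, 0.332, -0.065, 1.46, 0.022, 1.35, -0.088], TCP at [0.18, -0.598, 0.206] pointing down, gripper open.
Joint ranges: [-2.6, 2.6], [-0.5, 2.12], [-1.47, 1.34], [0.16, 2.42], [-1.27, 4.41], [0.06, 2.06], [-2.6, 2.6]. Speed limits (rad/s): [2.22, 2.22, 2.79, 2.79, 3.14, 3.14, 3.14].

## Interface

Orientations are given as a unit quaternion [x, y, z, w].
In Python, from workcell import get_obs, camera, camera_info, hand_in gives the robot as it stands.
- The arm moves only by the tool move_arm, never from a script. Its argument "motion" is text: rows parted by semicolons, each of 4 numbers parted by spaces: the shift along the world's x, y, z in m, then the turn about the world's z in rad. In form: tx ty tz spin; .... A call has 1 to 10 rows; each row is the pose to reach, as a shift and turn from the pose commanded when the call began; what a row does not reach only later rows make up. A row lasts 1/8 s, in which the tool goes at most 62.5 mm and 10.7 degrees, less where a joint would pass 70% of its speed; a pose out of reach is approached as far as the arm can. A call with a gripper value outside its range is refused whole. "grip" is the opening, from 0 (shut) to 1 (fully open), set as the call begins (left out, the last holds). The fingers move at their own pace and stop on an object; "force" is the grip in N (left out, the last holds). Time passes only in rows, so rows that repeat a pose let the fingers close. It gives the time, the measured TCP pose, the force and the opening at its end, in the units of the state.
- get_obs(): the state, without advancing time (a new reading comes with each control period).
- camera(name): name is "side" or "top" or "wrist"; returns (picture, depth): 384x512x3 uint8, red, green, blue; 384x512 float32, m along the optical axis (not along the pixel's ray), 0 where there is no reading.
- camera_info(name): a dict with "camera_matrix" (3x3 intrinsics, pixels), "eye" and "attitude" of the camera in the world. Camera axes: x right, y up, looking along -z (the intrinsics and any distortion apply to the point x, -y, -z); pixel columns grow to the right and rows downward; lengths in m; the calibration is good to about 2 mm. A picture is of the moment at which its call begins: read the wrist's pose just before it. camera_info takes no time and is no camera call; for the wrist camera it gives the pose at the moment of the call.
- hand_in(): hands the job in, once; it reports no verdict.
The state is a dict: "clock": time; "joint_pos": joint angles; "joint_velocities": joint speeds; "tau": joint torques, N m; "position": TCP position; "ee_rot": TCP orientation; "ft_force": force on the tool from outside, world axes, zero at the start; "torque": the same for the moment, N m; "grip_width": opening from 0.0 (shut) to 1.0 (fully open).
Only numpy, scipy, OpenCV 4.12 (cv2) and the standard library are available. Lean on these libraries where they do the work, as an engineer would, in place of code of your own. Each camera call takes 0.05 s, during which the arm holds its last target.

## Task

Two open steel gauge cases stand on the bench. Take the one with the wide cut-out in its rim by its brass block, turn it so that the cut-out goes over the orange key of the blue nest, and set it down (do not drop it) flat on the nest's floor, then let go. Leave the other case, with the narrow slit, where it is.

Things in the scene. Friction and masses are not known exactly. Their poses are not given: they have to be found in the camera images.
- case_grip (a point): Grip point of the case to seat: loose round open steel pan, 96 mm wide, floor 5 mm thick, rim 10 mm over the underside, 0.35 kg, with a brass block in its middle (36 mm along x, 24 mm along y, top 60 mm over the underside). Point on the axis, 40 mm over the underside; z up, +x towards the cut-out. Grip the block's 24 mm, along y; keep open fingers above the rim.
- case_notch (a point): Middle of the same case's wide cut-out, 36 mm from the case's axis along its +x, 5 mm above the underside; axes as case_grip. The cut-out goes through floor and rim, is 40 mm wide and reaches 24 mm in from the edge. At the start it points roughly away from the robot, within about 65 degrees.
- spare_grip (a point): The same point of the other case, which must stay where it is: same size and look, but its slit (towards its +x) is only 8 mm wide and 12 mm deep, too narrow for the key.
- nest_floor (a point): Centre of the nest's floor, 8 mm above the bench; z up, +x towards the key. Fixed blue plate 140 x 140 mm with an aluminium ring wall (inner radius 58 mm, 6 mm thick, 10 mm over the floor) and an orange key, 12 mm wide, from the ring inwards to 36 mm from the centre, 20 mm over the floor. A centred case with its +x along this +x has 10 mm of play all round.

How it is judged:
By the outcome, as a careful person would: the job done as asked, in the order asked, and still so for the second after the job is handed in, with the robot touching nothing.
It also fails if it takes over 35 s, if anything falls off the work surface, if the arm or the gripper's body presses on something with over 40 N, if the wrist force passes 120 N, or if a joint passes its speed limit or range.

## Working session

There is one attempt and no reset: what is moved stays moved. The work goes in short steps, Python scripts to look and compute and a tool call to move; the robot and the scene stay as the last step left them, time stands still between calls to the robot, and variables do not carry over. Pictures are saved under pics/ and viewed, and the job is handed in when it is done.

Besides the shell and the picture viewer there is one more tool, called after ">>>" as name(argument=value, ...) on one line, values as JSON. move_arm: Moves the arm, as the interface text tells. Its arguments: {"type":"object","properties":{"motion":{"type":"string"},"grip":{"type":"number"},"force":{"type":"number"}},"required":["motion"]}

```bash
ls; mkdir -p pics; python3 - <<'E'
from workcell import *
import cv2,numpy as np
print(get_obs())
for n in ("top","side"):
    p,d=camera(n); np.savez(f"{n}0.npz",p=p,d=d); cv2.imwrite(f"pics/{n}0.png",p[:,:,::-1]); print(camera_info(n))
E
```

```text
pics
{'clock': 0.0, 'joint_pos': array([ 1.25538088,  0.33289882, -0.06471125,  1.46093755,  0.02160539,
        1.34988463, -0.08850361]), 'joint_velocities': array([-1.05138098e-03,  2.49399608e-04, -8.06372220e-04,  7.52500482e-05,
       -2.19415058e-04, -1.85576821e-04,  5.88177671e-04]), 'tau': array([-4.54485289e-04, -6.25442648e+01,  4.89747198e-02, -3.91607738e+01,
        1.61920086e-02,  9.78290598e-03,  1.82955671e-05]), 'position': array([ 0.18028655, -0.59800791,  0.20470095]), 'ee_rot': array([ 0.42198254,  0.56801956, -0.421417  ,  0.56717918]), 'ft_force': array([-0.94230794,  0.03676974, -0.48268728]), 'torque': array([-0.02253437, -0.0126417 ,  0.02916539]), 'grip_width': 1.0031615141779195}
{'camera_matrix': array([[425.27875187,   0.        , 255.57601211],
       [  0.        , 425.27875187, 195.22303133],
       [  0.        ,   0.        ,   1.        ]]), 'eye': array([0.319517  , 0.01241252, 1.07209876]), 'attitude': array([ 0.07993077, -0.08206517, -0.69888876,  0.70599637])}
{'camera_matrix': array([[423.4322835 ,   0.        , 263.96231935],
       [  0.        , 423.4322835 , 191.74742224],
       [  0.        ,   0.        ,   1.        ]]), 'eye': array([ 0.44647084, -0.59676824,  0.79752948]), 'attitude': array([ 0.33451595, -0.02382525, -0.07089995,  0.93941718])}
```

View pics/top0.png

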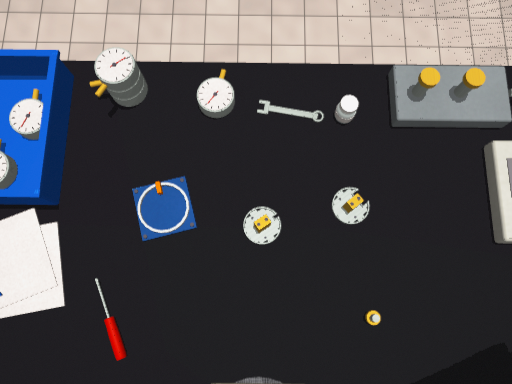

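View pics/side0.png

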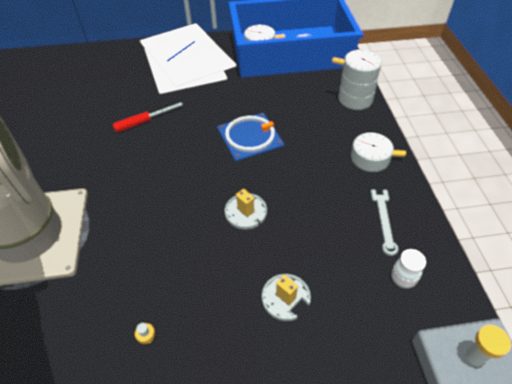

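The top view shows the nest at (163,208) with its key at (158,188), and two pans at (262,225) and (351,205). The right-hand pan seems to have the wide cut-out, and the side view agrees, with the cut-out near (300,310). I'll zoom in and measure.

```bash
cat > h.py <<'E'
import numpy as np,cv2
from scipy.spatial.transform import Rotation as R
def ray(info,uv):
    K=info["camera_matrix"]; uv=np.atleast_2d(uv).astype(float)
    d=np.c_[(uv[:,0]-K[0,2])/K[0,0],-(uv[:,1]-K[1,2])/K[1,1],-np.ones(len(uv))]
    return R.from_quat(info["attitude"]).apply(d)
def plane(info,uv,z):
    d=ray(info,uv); e=info["eye"]; return e+d*((z-e[2])/d[:,2])[:,None]
def cloud(info,depth):
    v,u=np.mgrid[:384,:512]; d=ray(info,np.c_[u.ravel(),v.ravel()])
    return (info["eye"]+d*depth.reshape(-1,1)).reshape(384,512,3)
E
python3 - <<'E'
from h import *
from workcell import camera_info
for n,boxes in (("top",[(230,190,295,260),(318,170,383,240),(120,165,205,250)]),("side",[(215,180,280,240),(255,265,320,330),(205,100,295,170)])):
    z=np.load(n+"0.npz"); p=z["p"]; ims=[cv2.resize(p[b[1]:b[3],b[0]:b[2],::-1],(390,390) ,interpolation=cv2.INTER_NEAREST) for b in boxes]
    cv2.imwrite(f"pics/{n}z.png",cv2.resize(np.hstack(ims),(798,266)))
    info=camera_info(n); c=cloud(info,z["d"])
    for uv in ((262,225),(351,205),(163,208),(300,250)) if n=="top" else ((244,203),(287,291),(250,135),(200,260)): print(n,uv,c[uv[1],uv[0]].round(4))
E
```

```text
top (262, 225) [ 0.4821 -0.0056  0.0639]
top (351, 205) [ 0.533  -0.2207  0.0653]
top (163, 208) [0.5327 0.2466 0.0058]
top (300, 250) [ 0.43   -0.1028 -0.0012]
side (244, 203) [ 0.4863 -0.0233  0.0554]
side (287, 291) [ 0.5411 -0.2476  0.0605]
side (250, 135) [0.5326 0.241  0.0083]
side (200, 260) [ 0.3773 -0.1204  0.0009]
```

View pics/topz.png

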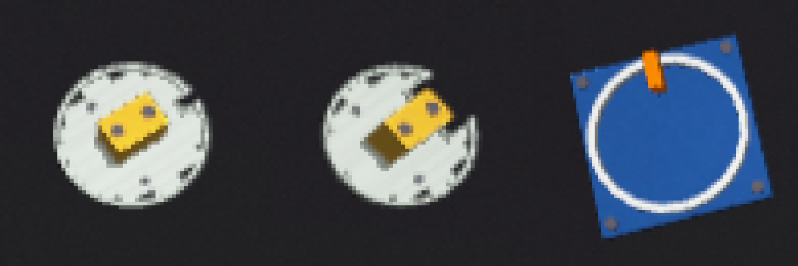

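View pics/sidez.png

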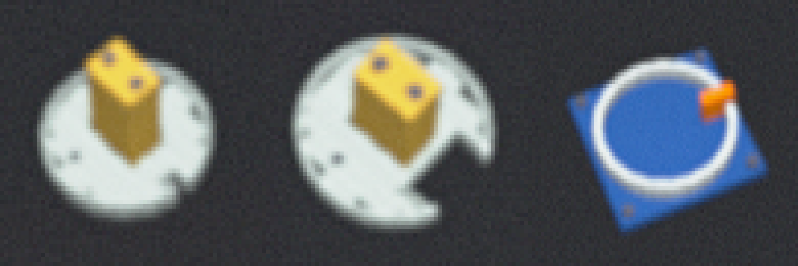

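```bash
cat > meas.py <<'E'
from h import *
from workcell import camera_info
def circfit(P):
    A=np.c_[2*P[:,:2],np.ones(len(P))]; b=(P[:,:2]**2).sum(1); w=np.ones(len(P),bool)
    for _ in range(6):
        s=np.linalg.lstsq(A[w],b[w],rcond=None)[0]; r=np.sqrt(s[2]+s[0]**2+s[1]**2)
        e=np.hypot(*(P[:,:2]-s[:2]).T)-r; w=np.abs(e)<max(0.002,1.0*np.median(np.abs(e)))
    return s[:2],r,w.sum(),len(P)
def brect(P):
    (c,(w,h),a)=cv2.minAreaRect((P[:,:2]*1000).astype(np.float32))
    b=cv2.boxPoints((c,(w,h),a)); e=[b[1]-b[0],b[2]-b[1]]; l=max(e,key=np.linalg.norm)
    return np.array(c)/1000,sorted((w,h)),np.degrees(np.arctan2(l[1],l[0]))
if __name__=="__main__":
  for n in ("top","side"):
    z=np.load(n+"0.npz"); p=z["p"]; info=camera_info(n); c=cloud(info,z["d"]); hsv=cv2.cvtColor(p,cv2.COLOR_RGB2HSV)
    boxes={"top":[(230,190,295,260),(318,170,383,240),(120,165,205,250)],"side":[(215,180,280,240),(255,265,320,330),(205,100,295,170)]}[n]
    for k,b in enumerate(boxes):
        M=np.zeros((384,512),np.uint8); M[b[1]:b[3],b[0]:b[2]]=1
        h,s,v=[hsv[:,:,i] for i in range(3)]
        if k<2:
            yel=((h>15)&(h<35)&(s>110)&(v>60)&(M>0)).astype(np.uint8)
            # top face: bright yellow
            tf=(yel>0)&(v>(185))
            vv,uu=np.nonzero(tf); print(n,k,"top face z",np.median(c[vv,uu,2]).round(4),len(vv),"rect",brect(plane(info,np.c_[uu,vv],0.06)))
            pan=(((v>110)|(yel>0))&(M>0)).astype(np.uint8)
            white=(((s<60)&(v>110))&(M>0)).astype(np.uint8)
            ct=max(cv2.findContours(pan,cv2.RETR_EXTERNAL,cv2.CHAIN_APPROX_NONE)[0],key=cv2.contourArea)[:,0]
            P=plane(info,ct,0.010); cc,r,a,N=circfit(P); print("   circle",cc.round(4),r.round(4),a,N)
            # directions where white absent at r 40..44mm on rim, per-degree sampling, z=.008
            q=plane(info,ct,0.010)[:,:2]-cc; rr=np.hypot(*q.T); an=np.degrees(np.arctan2(q[:,1],q[:,0]))
            m=rr<r-0.006; print("   inward contour angles",an[m].round(0),(rr[m]*1000).round(0))
        else:
            org=((h<20)&(s>150)&(v>140)&(M>0)); vv,uu=np.nonzero(org); print(n,"key z",np.median(c[vv,uu,2]))
            K=plane(info,np.c_[uu,vv],0.026); print("   key rect",brect(K))
            w=((s<60)&(v>150)&(M>0)).astype(np.uint8)
            vv,uu=np.nonzero(w); e=cv2.fitEllipse(np.c_[uu,vv].astype(np.float32)); 
            ct=cv2.convexHull(np.c_[uu,vv].astype(np.int32))[:,0]
            P=plane(info,ct,0.018); print("   ring outer",circfit(P))
            bl=(((h>95)&(h<125)&(s>120)|(w>0)|org)&(v>60)&(M>0)).astype(np.uint8); vv,uu=np.nonzero(bl)
            print("   plate",brect(plane(info,np.c_[uu,vv],0.008)))
E
python3 meas.py
```

```text
top 0 top face z 0.0607 121 rect (array([ 0.49074026, -0.00601229]), [22.228038787841797, 35.04889678955078], np.float32(-55.55431))
   circle [ 0.4915 -0.0056] 0.047 104 112
   inward contour angles [-64. -63. -61. -55. -52. -51.] [40. 38. 36. 35. 37. 40.]
top 1 top face z 0.0611 115 rect (array([ 0.54471106, -0.23154294]), [23.670560836791992, 34.39215850830078], np.float32(-53.16349))
   circle [ 0.5449 -0.2317] 0.0471 91 120
   inward contour angles [-82. -82. -86. -90. -90. -84. -78. -74. -75. -72. -68. -65. -59. -53.
 -48. -45. -39. -34. -31. -27. -25. -22. -16. -15. -18. -20.] [41. 38. 35. 32. 30. 28. 26. 29. 31. 35. 36. 37. 36. 35. 35. 37. 37. 38.
 37. 35. 32. 28. 30. 32. 36. 39.]
top key z 0.02871047942920346
   key rect (array([0.58373596, 0.25826324]), [10.933850288391113, 31.590330123901367], np.float32(16.891476))
   ring outer (array([0.53334747, 0.24443031]), np.float64(0.06472074622680898), np.int64(32), 32)
   plate (array([0.53506836, 0.24458005]), [141.14479064941406, 144.08139038085938], np.float32(14.86315))
side 0 top face z 0.0596 138 rect (array([ 0.48968069, 
[... 220 characters left out ...]
), [23.81629180908203, 34.73773956298828], np.float32(-51.521904))
   circle [ 0.5433 -0.2333] 0.049 118 146
   inward contour angles [-75. -78. -79. -81. -84. -86. -85. -80. -79. -73. -67. -60. -54. -47.
 -40. -34. -28. -23. -18. -17. -20. -23. -25. -27.] [42. 41. 38. 36. 35. 33. 31. 29. 28. 26. 26. 25. 25. 25. 26. 26. 27. 29.
 30. 32. 35. 37. 39. 42.]
side key z 0.024186451296078104
   key rect (array([0.5813847 , 0.25108537]), [23.96071434020996, 37.67266845703125], np.float32(23.775473))
   ring outer (array([0.53145091, 0.24058222]), np.float64(0.0682795345083052), np.int64(22), 27)
   plate (array([0.5336593 , 0.24414799]), [150.144775390625, 155.50033569335938], np.float32(-74.66582))
```

```bash
python3 - <<'E'
from h import *
from workcell import get_obs
o=get_obs(); m=R.from_quat(o["ee_rot"]).as_matrix(); print(m.round(3)); print(np.degrees(np.arctan2(m[1,2],m[0,2])), np.degrees(np.arctan2(o["position"][1],o["position"][0])))
E
```

```text
[[-0.     0.957  0.289]
 [ 0.001  0.289 -0.957]
 [-1.    -0.    -0.001]]
-73.2233011684819 -73.22329373543225
```

>>> move_arm(motion="0.036 0.037 0 0.18; 0.073 0.073 0 0.36; 0.109 0.11 0 0.54; 0.146 0.146 0 0.72; 0.182 0.183 0 0.9; 0.218 0.22 0 1.08; 0.255 0.256 0 1.26; 0.291 0.293 0 1.44; 0.328 0.33 0 1.62; 0.364 0.366 0 1.8", grip=1)

```text
clock: 1.35
position: [0.5453, -0.2311, 0.2053]
ee_rot: [-0.184, 0.683, 0.185, 0.683]
ft_force: [0.7, -0.6, 0.4]
grip_width: 0.999
```

>>> move_arm(motion="0 0 0 0.132; 0 0 0 0.132; 0 0 0 0.132; 0 0 0 0.132")

```text
clock: 1.85
position: [0.544, -0.2331, 0.2056]
ee_rot: [-0.226, 0.67, 0.226, 0.67]
ft_force: [-0.2, 0.5, 0.5]
grip_width: 1.0
```

```bash
python3 - <<'E'
from h import *
from workcell import *
o=get_obs(); info=camera_info("wrist"); p,d=camera("wrist"); np.savez("wrist1.npz",p=p,d=d,**info); cv2.imwrite("pics/wrist1.png",p[:,:,::-1])
m=R.from_quat(o["ee_rot"]).as_matrix(); print(o["clock"],o["position"],o["joint_pos"].round(2),o["ft_force"].round(2),np.degrees(np.arctan2(m[1,2],m[0,2])),info["eye"],m[:,0])
E
```

```text
1.85 [ 0.54399249 -0.23313486  0.2055506 ] [ 0.8   0.31 -0.59  1.53  0.18  1.35  0.85] [-0.24  0.5   0.48] 37.29993977549646 [ 0.49827055 -0.17282692  0.37504392] [-9.16257090e-05 -2.07392444e-04 -9.99999974e-01]
```

View pics/wrist1.png

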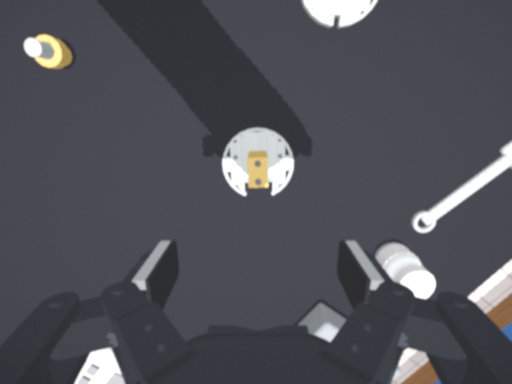

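The wrist view shows the wide-cut case at (258,162), its block at (258,170) and its cut-out pointing down at (258,192). The jaws open left to right, across the block's 24 mm. The narrow-slit spare is at (338,8).

```bash
python3 - <<'E'
from h import *
from meas import circfit,brect
z=np.load("wrist1.npz"); p=z["p"]; info={k:z[k] for k in("camera_matrix","eye","attitude")}
hsv=cv2.cvtColor(p,cv2.COLOR_RGB2HSV); h,s,v=cv2.split(hsv)
M=np.zeros(h.shape,bool); M[115:205,205:310]=1
yel=(h>12)&(h<35)&(s>90)&(v>60)&M
for th in (150,180,195):
    vv,uu=np.nonzero(yel&(v>th)); print(th,len(vv),brect(plane(info,np.c_[uu,vv],.06)), np.median(cloud(info,z["d"])[vv,uu,2]))
pan=((v>100)&M).astype(np.uint8)
ct=max(cv2.findContours(pan,cv2.RETR_EXTERNAL,cv2.CHAIN_APPROX_NONE)[0],key=cv2.contourArea)[:,0]
for zz in (0.01,):
    P=plane(info,ct,zz);cc,r,a,N=circfit(P);print(cc,r,a,N)
q=P[:,:2]-cc; rr=np.hypot(*q.T); an=np.degrees(np.arctan2(q[:,1],q[:,0])); m=rr<r-.005
print(an[m].round(0),(rr[m]*1000).round(0))
E
```

```text
150 573 (array([ 0.54101453, -0.22857098]), [23.970142364501953, 42.03369903564453], np.float32(-52.6726)) 0.061029772519026915
180 565 (array([ 0.54101428, -0.22857115]), [23.943191528320312, 42.03369903564453], np.float32(-52.672626)) 0.061029772519026915
195 485 (array([ 0.54258679, -0.23039198]), [22.81110191345215, 37.800594329833984], np.float32(-51.100643)) 0.061182088835746995
[ 0.54280859 -0.23192389] 0.04948467341146987 181 234
[-72. -73. -73. -76. -77. -78. -80. -81. -83. -84. -83. -80. -78. -77.
 -74. -72. -70. -68. -66. -63. -61. -59. -56. -54. -52. -49. -47. -44.
 -42. -40. -38. -35. -33. -31. -29. -28. -25. -24. -23. -19. -18. -20.
 -21. -22. -23. -24. -25. -28. -29. -29.] [44. 43. 42. 41. 40. 38. 38. 36. 35. 34. 32. 32. 34. 35. 36. 35. 35. 34.
 34. 34. 34. 33. 33. 33. 33. 33. 33. 34. 34. 34. 34. 35. 35. 36. 36. 35.
 34. 33. 32. 31. 33. 34. 36. 37. 38. 39. 41. 41. 43. 44.]
```

>>> move_arm(motion="-0.0005 0.001 -0.04 0.01; -0.0005 0.001 -0.085 0.01; -0.0005 0.001 -0.13 0.01; -0.0005 0.001 -0.16 0.01; -0.0005 0.001 -0.175 0.01; -0.0005 0.001 -0.183 0.01; -0.0005 0.001 -0.184 0.01; -0.0005 0.001 -0.184 0.01")

```text
clock: 2.9
position: [0.5446, -0.2317, 0.0225]
ee_rot: [-0.231, 0.668, 0.23, 0.669]
ft_force: [0.1, -0.0, -0.1]
grip_width: 1.002
```

>>> move_arm(motion="0 0 0 0; 0 0 0 0; 0 0 0 0; 0 0 0 0; 0 0 0 0; 0 0 0 0; 0 0 0 0; 0 0 0 0", grip=0, force=50)

```text
clock: 3.9
position: [0.5442, -0.2314, 0.0219]
ee_rot: [-0.231, 0.668, 0.23, 0.669]
ft_force: [-0.4, 0.9, 5.5]
grip_width: 0.266
```

The block is gripped, with an opening of about 23 mm against the 24 mm expected. Next I lift, then check.

>>> move_arm(motion="0 0 0.01 0; 0 0 0.03 0; 0 0 0.06 0; 0 0 0.09 0; 0 0 0.11 0; 0 0 0.12 0; 0 0 0.12 0; 0 0 0.12 0")

```text
clock: 4.9
position: [0.5433, -0.2313, 0.1404]
ee_rot: [-0.23, 0.669, 0.231, 0.668]
ft_force: [0.2, 0.9, -3.6]
grip_width: 0.26
```

```bash
python3 - <<'E'
from h import *
from workcell import *
o=get_obs(); info=camera_info("wrist"); p,d=camera("wrist"); np.savez("wrist2.npz",p=p,d=d,**info)
p2,d2=camera("side"); np.savez("side2.npz",p=p2,d=d2)
cv2.imwrite("pics/ws2.png",cv2.resize(np.hstack([p,p2])[:,:,::-1],(800,300)))
m=R.from_quat(o["ee_rot"]).as_matrix(); print(o["clock"],o["position"],o["joint_pos"].round(2),o["ft_force"].round(2),o["torque"].round(2),np.degrees(np.arctan2(m[1,2],m[0,2])))
E
```

```text
4.9 [ 0.54328613 -0.23125774  0.14038515] [ 0.8   0.36 -0.58  1.61  0.21  1.23  0.84] [ 0.2   0.91 -3.59] [-0.03 -0.06 -0.02] 38.048020787326166
```

View pics/ws2.png

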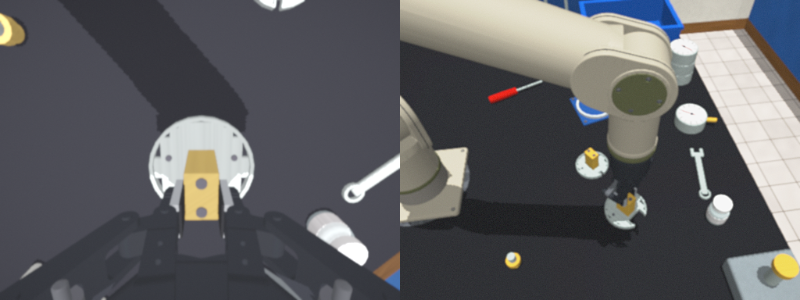

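The case is held, with 3.6 N of extra weight, which fits 0.35 kg. In the wrist half it sits at (202,160). Next I check its tilt and how it sits in the hand.

```bash
cat > inhand.py <<'E'
from h import *
from meas import circfit,brect
def go(f,tcp,box):
    z=np.load(f); p=z["p"]; info={k:z[k] for k in("camera_matrix","eye","attitude")}
    hsv=cv2.cvtColor(p,cv2.COLOR_RGB2HSV); h,s,v=cv2.split(hsv); c=cloud(info,z["d"])
    M=np.zeros(h.shape,bool); M[box[1]:box[3],box[0]:box[2]]=1
    w=(s<50)&(v>110)&M
    k=cv2.erode(w.astype(np.uint8),np.ones((3,3)))>0
    P=c[k]; P=P[np.abs(P[:,2]-np.median(P[:,2]))<.012]
    A=np.c_[P[:,:2]-tcp[:2],np.ones(len(P))]; s_=np.linalg.lstsq(A,P[:,2],rcond=None)[0]
    print("plane slope deg",np.degrees(s_[:2]).round(2),"z at axis",s_[2].round(4),"n",len(P))
    yel=(h>12)&(h<35)&(s>90)&(v>160)&M; print("block top z",np.median(c[yel][:,2]).round(4))
    ct=max(cv2.findContours(w.astype(np.uint8),cv2.RETR_EXTERNAL,cv2.CHAIN_APPROX_NONE)[0],key=cv2.contourArea)[:,0]
    hull=cv2.convexHull(ct)[:,0]
    for rimz in (tcp[2]-0.021+0.010,):
        H=plane(info,hull,rimz); Q=plane(info,ct,rimz); 
        # upper arc only
        sel=ct[:,1]<box[4]; print("rim arc fit",circfit(Q[sel]))
if __name__=="__main__":
    go("wrist2.npz",np.array([.5433,-.2313,.1404]),(170,130,340,280,230))
E
python3 inhand.py
```

```text
plane slope deg [-0.43  0.32] z at axis 0.1254 n 7714
block top z 0.1793
rim arc fit (array([ 0.54206872, -0.22981739]), np.float64(0.04801505810967905), np.int64(220), 328)
```

>>> move_arm(motion="0 0.014 0.01 0.035; -0.001 0.048 0.02 0.117; -0.002 0.095 0.03 0.235; -0.003 0.152 0.03 0.375; -0.004 0.21 0.03 0.52; -0.005 0.268 0.03 0.66; -0.006 0.326 0.03 0.805; -0.007 0.383 0.03 0.95; -0.008 0.43 0.03 1.065; -0.0085 0.462 0.03 1.14")

```text
clock: 6.25
position: [0.5333, 0.2354, 0.1727]
ee_rot: [-0.557, 0.435, 0.557, 0.436]
ft_force: [0.8, -0.9, -4.1]
grip_width: 0.266
```

>>> move_arm(motion="0 0.0136 0 0.033; 0 0.0136 0 0.033; 0 0.0136 0 0.033; 0 0.0136 0 0.033")

```text
clock: 6.75
position: [0.5358, 0.2427, 0.1716]
ee_rot: [0.562, -0.43, -0.561, -0.43]
ft_force: [-0.2, 0.0, -4.6]
grip_width: 0.264
```

```bash
python3 - <<'E'
from h import *
from workcell import *
o=get_obs(); info=camera_info("wrist"); p,d=camera("wrist"); np.savez("wrist3.npz",p=p,d=d,**info)
p2,d2=camera("side"); np.savez("side3.npz",p=p2,d=d2)
cv2.imwrite("pics/w3.png",p[:,:,::-1]); cv2.imwrite("pics/s3.png",p2[:,:,::-1])
m=R.from_quat(o["ee_rot"]).as_matrix(); print(o["clock"],o["position"],o["joint_pos"].round(2),o["ft_force"].round(2),o["torque"].round(2),np.degrees(np.arctan2(m[1,2],m[0,2])),o["grip_width"])
E
```

```text
6.75 [0.53584811 0.24271653 0.17157565] [ 0.24  0.43 -0.96  1.57  0.36  1.33  1.08] [-0.2   0.03 -4.57] [-0.02 -0.04 -0.01] 105.11509617991565 0.26369785659214784
```

View pics/w3.png

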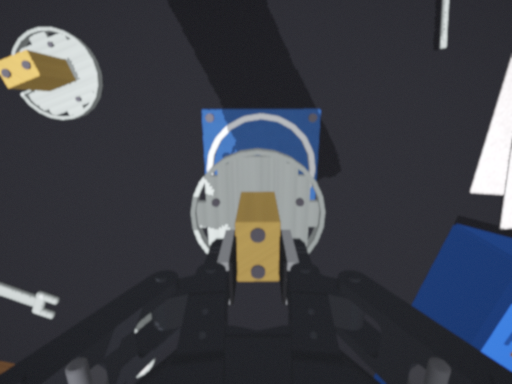

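View pics/s3.png

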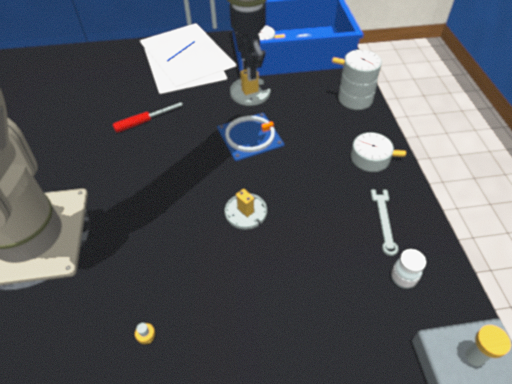

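In the wrist view, the case is at (258,212) and the nest plate's edges are square to the block, so the yaw looks right. The visible ring arc runs from (210,170) to (313,170). Next I measure both circles in this one view.

```bash
python3 - <<'E'
from h import *
from meas import circfit,brect
z=np.load("wrist3.npz"); p=z["p"]; info={k:z[k] for k in("camera_matrix","eye","attitude")}
h,s,v=cv2.split(cv2.cvtColor(p,cv2.COLOR_RGB2HSV)); c=cloud(info,z["d"])
M=np.zeros(h.shape,bool); M[100:215,185:335]=1
low=M&(c[:,:,2]<.03); hi=M&(c[:,:,2]>.14)&(c[:,:,2]<.18)&(s<70)
ring=low&(s<70)&(v>150); ring=cv2.erode(ring.astype(np.uint8),np.ones((2,2)))>0
# outer edge: topmost ring pixel per column; 
uu=np.arange(215,310); top=[(u,np.nonzero(ring[:,u])[0].min()-.5) for u in range(225,300) if ring[:,u].any()]
print("ring z",np.median(c[ring][:,2])); P=plane(info,np.array(top),.018); 
# fixed radius fits
from scipy.optimize import least_squares
def fr(P,r): 
    g=least_squares(lambda q:np.hypot(P[:,0]-q[0],P[:,1]-q[1])-r,[.535,.244],loss="soft_l1",f_scale=.001); return g.x.round(4),np.abs(g.fun).mean().round(5)
print("ring free",circfit(P)[:2],"fixed r64",fr(P,.064))
hp=[(u,np.nonzero(hi[:,u])[0].min()-.5) for u in range(200,316) if hi[:,u].any()]
zr=.1716-.021+.010; Q=plane(info,np.array(hp),zr); print("rim free",circfit(Q)[:2],"fixed",fr(Q,.048))
fl=hi&(c[:,:,2]<.16); print("hi z",np.percentile(c[hi][:,2],[10,50,90]).round(4))
# plate top edge line, z=.008
bl=low&(h>95)&(h<125)&(s>120)
te=np.array([(u,np.nonzero(bl[:,u])[0].min()-.5) for u in range(210,312)]); E=plane(info,te,.008)
vx,vy,x0,y0=cv2.fitLine(E[:,:2].astype(np.float32),cv2.DIST_HUBER,0,.001,.001).ravel(); print("plate edge angle mod90",np.degrees(np.arctan2(vy,vx))%90)
n=np.array([-vy,vx]); 
print("edge dist line", x0,y0,n)
yel=(h>12)&(h<35)&(s>90)&(v>150); yel[:,:150]=0; yel[:180]=0;yel[290:]=0
vv,uu=np.nonzero(yel&(v>200)); print(brect(plane(info,np.c_[uu,vv],.1716-.021+.06)))
E
```

```text
ring z 0.019156688972709363
ring free (array([0.52962854, 0.24540089]), np.float64(0.06343117159368575)) fixed r64 (array([0.5302, 0.2455]), np.float64(0.00029))
rim free (array([0.53148416, 0.24163277]), np.float64(0.04513934030210691)) fixed (array([0.5346, 0.2425]), np.float64(0.00039))
hi z [0.155  0.156  0.1606]
plate edge angle mod90 15.127258
edge dist line 0.46925318 0.1995833 [0.9653486  0.26096374]
(array([0., 0.]), [0.0, 0.0], np.float32(0.0))
```

>>> move_arm(motion="-0.0025 0.0023 -0.01 0; -0.0025 0.0023 -0.03 0; -0.0025 0.0023 -0.055 0; -0.0025 0.0023 -0.08 0; -0.0025 0.0023 -0.1 0; -0.0025 0.0023 -0.11 0; -0.0025 0.0023 -0.113 0; -0.0025 0.0023 -0.113 0; -0.0025 0.0023 -0.113 0")

```text
clock: 7.98
position: [0.5334, 0.2467, 0.0593]
ee_rot: [0.562, -0.429, -0.562, -0.43]
ft_force: [0.9, 0.9, -4.0]
grip_width: 0.267
```

```bash
python3 - <<'E'
from h import *
from workcell import *
o=get_obs(); info=camera_info("wrist"); p,d=camera("wrist"); np.savez("wrist4.npz",p=p,d=d,**info)
p2,d2=camera("side"); p3,d3=camera("top")
z=cv2.resize(p2[70:170,200:320],(400,333),interpolation=cv2.INTER_CUBIC); z3=cv2.resize(p3[150:260,110:230],(400,366))[:333]
cv2.imwrite("pics/w4.png",p[:,:,::-1]); cv2.imwrite("pics/s4.png",np.hstack([z,z3])[:,:,::-1])
m=R.from_quat(o["ee_rot"]).as_matrix(); print(o["clock"],o["position"],o["ft_force"].round(2),np.degrees(np.arctan2(m[1,2],m[0,2])),o["grip_width"])
E
```

```text
7.975 [0.53339053 0.24674045 0.05930309] [ 0.92  0.86 -4.01] 105.24751778184421 0.2671874506835352
```

View pics/w4.png

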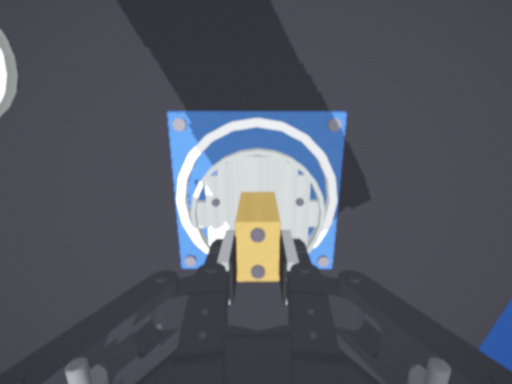

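View pics/s4.png

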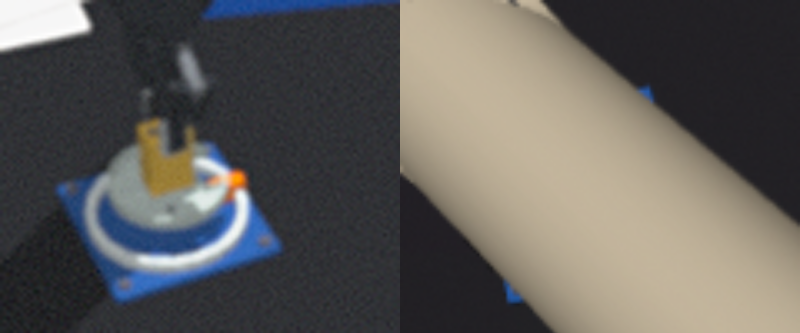

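In the wrist view the case rim spans columns 191–325 and the ring spans 176–338, so they are centred sideways. In the side view the key is at (232,180) inside the cut-out. Before lowering, I repeat the measurement at this closer range.

```bash
python3 - <<'E'
from h import *
from scipy.optimize import least_squares
z=np.load("wrist4.npz"); p=z["p"]; info={k:z[k] for k in("camera_matrix","eye","attitude")}
h,s,v=cv2.split(cv2.cvtColor(p,cv2.COLOR_RGB2HSV)); c=cloud(info,z["d"])
M=np.zeros(h.shape,bool); M[100:230,160:350]=1
ring=M&(c[:,:,2]<.03)&(s<70)&(v>140); rim=M&(c[:,:,2]>.035)&(c[:,:,2]<.06)&(s<70)&(v>80)
def fr(P,r):
    g=least_squares(lambda q:np.hypot(P[:,0]-q[0],P[:,1]-q[1])-r,[.535,.244],loss="soft_l1",f_scale=.001); return g.x,np.abs(g.fun).mean().round(5)
def outer(m,u0,u1,v0,v1):
    t=[(u,np.nonzero(m[:,u])[0].min()-.5) for u in range(u0,u1) if m[:,u].any()]
    for r in range(v0,v1):
        x=np.nonzero(m[r])[0]
        if len(x): t+=[(x.min()-.5,r),(x.max()+.5,r)]
    return np.array(t)
a=fr(plane(info,outer(ring,205,310,150,195),.018),.064); b=fr(plane(info,outer(rim,215,300,185,215),.0593-.021+.01),.048)
print(np.median(c[ring][:,2]),np.percentile(c[rim][:,2],[10,50,90]),a,b)
d=b[0]-a[0]; t=np.radians(15.2); print("offset in nest axes mm",1000*np.array([d@[np.cos(t),np.sin(t)],d@[-np.sin(t),np.cos(t)]]))
E
```

```text
0.018767498924196213 [0.04273238 0.04367152 0.04824264] (array([0.52905938, 0.24467831]), np.float64(0.00061)) (array([0.53208699, 0.24646762]), np.float64(0.00044))
offset in nest axes mm [3.39082777 0.93290345]
```

>>> move_arm(motion="-0.002 -0.001 -0.004 0; -0.002 -0.001 -0.01 0; -0.002 -0.001 -0.016 0; -0.002 -0.001 -0.021 0; -0.002 -0.001 -0.025 0; -0.002 -0.001 -0.027 0; -0.002 -0.001 -0.028 0; -0.002 -0.001 -0.028 0")

```text
clock: 9.12
position: [0.531, 0.2455, 0.0306]
ee_rot: [0.562, -0.429, -0.562, -0.429]
ft_force: [-0.2, -0.1, -3.6]
grip_width: 0.266
```

>>> move_arm(motion="0 0 -0.001 0; 0 0 -0.0015 0; 0 0 -0.0015 0")

```text
clock: 9.5
position: [0.5311, 0.2456, 0.0299]
ee_rot: [0.562, -0.429, -0.562, -0.429]
ft_force: [-4.2, -2.3, 6.2]
grip_width: 0.262
```

```bash
cat > look.py <<'E'
from h import *
from workcell import *
import sys
k=sys.argv[1]
o=get_obs(); info=camera_info("wrist"); p,d=camera("wrist"); np.savez(f"wrist{k}.npz",p=p,d=d,**info)
p2,d2=camera("side"); np.savez(f"side{k}.npz",p=p2,d=d2)
z=cv2.resize(p2[85:165,205:305],(400,320),interpolation=cv2.INTER_CUBIC)
cv2.imwrite(f"pics/l{k}.png",np.hstack([cv2.resize(p,(400,300)),z[:300]])[:,:,::-1])
m=R.from_quat(o["ee_rot"]).as_matrix(); print(o["clock"],o["position"],o["ft_force"].round(2),o["torque"].round(2),np.degrees(np.arctan2(m[1,2],m[0,2])),o["grip_width"])
h,s,v=cv2.split(cv2.cvtColor(p,cv2.COLOR_RGB2HSV)); c=cloud(info,d)
M=np.zeros(h.shape,bool); M[150:240,200:320]=1
w=cv2.erode((M&(s<50)&(v>100)).astype(np.uint8),np.ones((3,3)))>0
P=c[w]; zz=np.median(P[:,2]); P=P[abs(P[:,2]-zz)<.003]; A=np.c_[P[:,:2]-P[:,:2].mean(0),np.ones(len(P))]
q=np.linalg.lstsq(A,P[:,2],rcond=None)[0]; print("pan floor z",zz,"slope deg",np.degrees(q[:2]),len(P))
E
python3 look.py 5
```

```text
9.5 [0.53110609 0.24556358 0.02987453] [-4.15 -2.3   6.16] [-0.49  0.72 -0.02] 105.24910583585789 0.26153465848918334
pan floor z 0.014296422982262996 slope deg [-0.05906558 -0.05263101] 5852
```

View pics/l5.png

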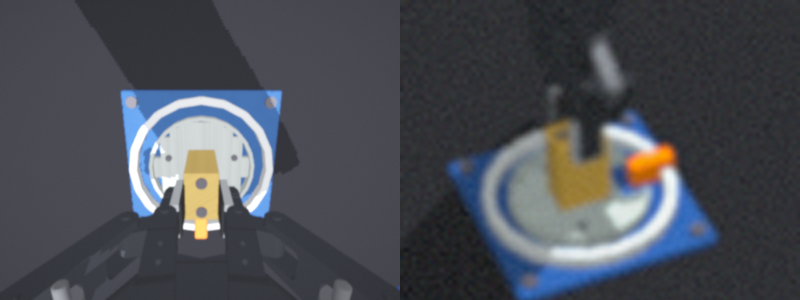

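The case is flat inside the ring, with its pan floor at z ≈ 13–14 mm and a slope under 0.1°. The cut-out is over the key: in the picture the orange key shows at (200,228) on the left and (650,160) on the right. Contact force is about 10 N. I'll release now.

>>> move_arm(motion="0 0 0 0; 0 0 0 0; 0 0 0 0; 0 0 0 0; 0 0 0 0; 0 0 0 0", grip=0.7)

```text
clock: 10.35
position: [0.5309, 0.2455, 0.029]
ee_rot: [-0.562, 0.429, 0.562, 0.429]
ft_force: [-0.6, 0.1, 0.5]
grip_width: 0.697
```

>>> move_arm(motion="0 0 0.005 0; 0 0 0.02 0; 0 0 0.045 0; 0 0 0.08 0; 0 0 0.12 0; 0 0 0.15 0; 0 0 0.16 0; 0 0 0.16 0")

```text
clock: 11.35
position: [0.531, 0.2456, 0.1895]
ee_rot: [0.562, -0.429, -0.562, -0.429]
ft_force: [0.0, -0.1, -0.5]
grip_width: 0.698
```

```bash
python3 look.py 6
```

```text
11.35 [0.53104224 0.24555522 0.18950258] [ 0.04 -0.13 -0.54] [-0.04  0.03 -0.05] 105.24849249779109 0.6979054574420518
pan floor z 0.0147821473214923 slope deg [0.53481271 0.17195729] 1632
```

View pics/l6.png

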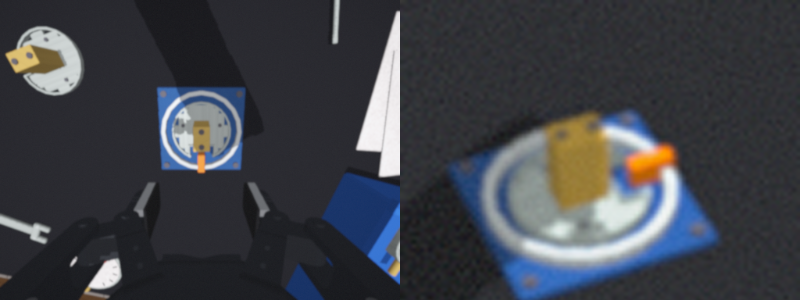

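The case stands free on the nest floor, with the block at (201,137) and the key at (200,162) inside the cut-out. The gripper is well clear. One last check is that the spare hasn't moved.

```bash
python3 - <<'E'
from h import *
a=np.load("side0.npz")["p"].astype(int);b=np.load("side6.npz")["p"].astype(int)
def yc(p):
    h,s,v=cv2.split(cv2.cvtColor(p.astype(np.uint8),cv2.COLOR_RGB2HSV)); m=(h>15)&(h<35)&(s>110)&(v>150); m[:180]=0;m[240:]=0;m[:,:215]=0;m[:,280:]=0; y,x=np.nonzero(m); return x.mean(),y.mean(),len(x)
print(yc(a),yc(b))
from workcell import *
print(get_obs()["clock"]); print(hand_in())
E
```

```text
(np.float64(245.92070484581498), np.float64(200.1850220264317), 227) (np.float64(245.93478260869566), np.float64(200.19130434782608), 230)
11.45
the job is handed in; nothing more can be done
None
```

I gripped the wide cut-out case by its brass block, turned it about 67° and set it down on the nest floor with the cut-out over the orange key. I then let go, backed off upwards and handed the job in at 11.45 s of the 35 s allowed.

**Seating:** Before release the case lay level to under 0.1°, with its pan floor at z ≈ 14 mm (13 mm expected). The set-down contact was about 10 N. After release, the pictures show it inside the ring with the key in the cut-out. A rougher fit from higher up then gave a slope of about 0.5° and 14.8 mm, which I put down to measurement noise and did not check further.

**Gripper and spare:** The gripper is about 16 cm above the case and touching nothing (force near zero). In the side view, the block of the narrow-slit case stayed within 0.02 pixels of where it started.

**Disagreement:** The wrist camera put the nest centre 3–4 mm nearer the robot than the top camera did. I placed the case between the two readings, well inside the 10 mm of play.

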